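# Hang the lift-off door back on the spice cabinet

### The job

Take the washed metal door out of the leaning stand and hang it back on the spice cabinet: hold it upright and standing open, handle side outwards, and lower it so that both hinge sockets drop fully onto the two upright pintles. Then swing it shut and let go; do not slam or force it, do not let it fall flat, and leave the bowl, the cup and the ramekin where they are.

Things in the scene. Friction and masses are not known exactly. Their poses are not given: they have to be found in the camera images.
- door: loose flat metal door, 180 wide x 190 high x 14 mm thick, 0.45 kg. Origin: centre of lower edge, mid thickness. z up the panel, y towards the hinge edge, -x out of the outer face; on that face an upright bar handle (z 40 to 120, y -65, 35 mm off). At the start it leans 35 degrees from vertical in the stand, outer face upward
- socket_low (a point): on the door: centre of the lower mouth of the lower hinge socket (door frame 0, 104, 20 mm). Both sockets are upright tubes 25 mm tall, 18 mm outside, 11 mm bore, open at both ends, on one axis beyond the hinge edge
- socket_high (a point): on the door: centre of the lower mouth of the upper hinge socket (door frame 0, 104, 145 mm)
- door_top (a point): on the door: middle of its top edge (door frame 0, 0, 190 mm), axes as the door's. The top third of the panel is free on both sides: grasp it here across the 14 mm thickness, fingers pointing down along the leaning panel
- door_edge (a point): on the door: middle of the free upright edge opposite the hinge edge (door frame 0, -90, 95 mm). Shut, it is at x -81 mm in the cabinet frame, up to 4 mm from the cabinet front, which stops it. The hung door swings with little friction, no spring, no latch, and stays where left
- cabinet: fixed metal cabinet 140 deep x 200 wide x 212 mm high, open front facing its own -x (to the robot's left, +-15 degrees), front plane at x -70. Origin: centre of underside, z up. Pintle axis at x -81, y +106 mm. Shut, the door's axes match the cabinet's; open by angle A, door yaw = cabinet yaw - A. Hang it with A 60 to 110 degrees to give the fingers room
- pintle_low (a point): on the cabinet: foot of the lower pintle, on the flat shoulder (18 mm wide, 42 mm above the table) where the lower socket's mouth finally rests. The pintle is upright, 8 mm thick, 22 mm tall, its upper 9 mm tapered to 3 mm
- pintle_high (a point): on the cabinet: foot of the upper pintle, on its shoulder 167 mm above the table; same pintle, exactly above the lower one; the bracket under it is 10 mm thick on the axis
- stand: fixed dark metal stand: base plate 190 x 170 x 12 mm, low lip 12 mm high at the door's foot, two steel backrest rods reaching 115 mm up the panel, 55 mm either side of its middle. Origin: on the table, under the door's foot; the backrest leans towards its own +x (roughly towards the robot). The rods' top is 100 mm above the table
- bowl: bystander: steel mixing bowl, 150 mm wide, 60 mm high, origin at its underside
- cup: bystander: paper-white cup, 80 mm wide, 100 mm high, origin at its underside
- ramekin: bystander: white ceramic ramekin, 84 mm wide, 40 mm high, origin at its underside

How it is judged:
On the way:
1. the door hangs on both pintles, sockets fully down (mouths within 5 mm of the pintle feet), standing open with its free edge at least 60 mm in front of the shut position (distance between socket_low and pintle_low below 0.005 m and distance between socket_high and pintle_high below 0.005 m and x of door_edge in the frame of cabinet below -0.141 m), for 0.2 s.
At the end, for the whole second after the job is handed in: Both socket mouths rest within 5 mm of the pintle feet, the door is upright (within 0.06 rad) and shut (free edge within 12 mm of its fully shut position), and at rest (distance between socket_low and pintle_low below 0.005 m and distance between socket_high and pintle_high below 0.005 m and x of door_edge in the frame of cabinet above -0.093 m and y of door_edge in the frame of cabinet below -0.07 m and angle between door's own z axis and vertical below 0.06 rad and linear speed of door below 0.02 m/s and angular speed of door below 0.1 rad/s); the robot touches nothing.
It fails at once if the door is slammed or forced against the cabinet (more than 80 N) (contact force between door and cabinet above 80 N).
It fails at once if the door falls flat (more than 57 degrees from upright) (angle between door's own z axis and vertical above 1 rad).
It fails at once if the bowl, cup or ramekin is moved more than 30 mm (distance of any of bowl, cup, ramekin from where it was at the start of the episode above 0.03 m).
It also fails if it takes over 72 s, if anything falls off the work surface, if the arm or the gripper's body presses on something with over 40 N, if the wrist force passes 120 N, or if a joint passes its speed limit or range.

### The arm

A 6-joint arm with a two-finger parallel gripper is mounted at the origin on the work surface. World frame = base frame: x ahead of the robot, y to its left, z up, the work surface at z = 0. Lengths are in m, angles in rad, forces in N, time in s.
With the tool pointing down it reaches from about 0.375 to 0.975 m from the base axis. Payload 3.8 kg.
Tool frame: the origin (TCP) lies midway between the tips of the shut fingers; the grasp point (between the pads) lies 19 mm behind it; z points along the fingers, y is the direction in which the jaws open and shut (so a half turn about z gives the same grasp; the last joint's range is limited). The gripper opens to 88 mm and grips with 3 to 60 N. Pads are 18 mm wide; open, the fingers measure 123 mm over their backs; the gripper's body (75 mm by 187 mm) begins 45 mm behind the grasp point.
Start: joints at [1.243, 0.264, 1.604, -0, 1.274, -0.037], TCP at [0.194, 0.647, 0.239] pointing down, gripper open.
Joint ranges: [-2.63, 2.63], [-0.94, 2.18], [0.31, 2.57], [-1.31, 4.45], [0, 2.66], [-2.55, 2.55]. Speed limits (rad/s): [2.57, 2.57, 3.14, 3.14, 3.14, 3.14].

### API

Orientations are given as a unit quaternion [w, x, y, z].
In Python, from bench import move_to, movel, move_joints, open_gripper, close, pause, solve_ik, read_camera, get_calibration, MotionError, finish_job, current_t, current_joint_pos, current_qd, current_effort, current_eef_pos, current_tcp_rot, current_force, current_ft_torque, current_finger_gap gives the robot as it stands. The module is installed in compiled form; this text tells all that it offers. Calls block until the motion is done:
- move_to(position, orientation): joint-space move of the TCP to a pose.
- movel(position, rot=None, feed=0.15, stop_force=None): straight line of the TCP; rot=None keeps the orientation; feed is the mean speed in m/s. With stop_force (N) it stops when the force on the tool has changed by that much, and returns True; else False.
- move_joints(angles): joint-space move.
- open_gripper() and close(grasp_force=None): open the fingers fully, or close them until they stop; grasp_force is the grip in N (None keeps the last).
- pause(seconds).
- solve_ik(position, orientation): joint angles nearest the present ones, or None.
- read_camera(name): name is "side" or "top"; returns (picture, depth): 420x560x3 uint8, red, green, blue; 420x560 float32, m along the optical axis (not along the pixel's ray), 0 where there is no reading.
- get_calibration(name): a dict with "fx", "fy", "cx", "cy" (pixels), "R" (3x3) and "t" (3): a world point X has camera coordinates R X + t. Camera axes: x right, y down, z forward; pixel columns grow to the right and rows downward; lengths in m; the calibration is good to about 2 mm. A picture is of the moment at which its call begins. get_calibration takes no time and is no camera call.
A pose or a line that the arm cannot do raises MotionError and nothing moves.
- finish_job(): hands the job in, once; it reports no verdict.
Readings, each from a call of its own:
- current_t(): time.
- current_joint_pos(): joint angles.
- current_qd(): joint speeds.
- current_effort(): joint torques, N m.
- current_eef_pos(): TCP position.
- current_tcp_rot(): TCP orientation.
- current_force(): force on the tool from outside, world axes, zero at the start.
- current_ft_torque(): the same for the moment, N m.
- current_finger_gap(): opening from 0.0 (shut) to 1.0 (fully open).
Only numpy, scipy, OpenCV 4.12 (cv2) and the standard library are available. Lean on these libraries where they do the work, as an engineer would, in place of code of your own. Each camera call takes 0.05 s, during which the arm holds its last target. There are 200 camera calls.

## Working session

There is one attempt and no reset: what is moved stays moved. The work goes in short steps, each a Python script; the robot and the scene stay as the last script left them, time stands still between calls to the robot, and variables do not carry over. Pictures are saved under pics/ and viewed, about 8 in all and at most 12, crops included, and the job is handed in when it is done.

```bash
mkdir -p pics; ls; python3 - <<'E'
from bench import *
import cv2,numpy as np
ims=[]
for n in("side","top"):
    p,d=read_camera(n);c=get_calibration(n)
    np.savez(f"{n}0.npz",p=p,d=d,**c)
    R=c['R'];t=c['t'];print(n,c['fx'],c['cx'],c['cy'],'cam at',-np.array(R).T@t,'fwd',np.array(R)[2], (d>0).mean())
    cv2.imwrite(f"pics/{n}0.png",cv2.resize(p[:,:,::-1],(784,588)))
print(current_t(),current_eef_pos(),current_tcp_rot())
E
```

```text
pics
side 477.575848812304 273.55448742388967 211.88089669441658 cam at [ 0.14558688 -0.96643523  0.8083368 ] fwd [ 0.31544331  0.78336689 -0.53556683] 0.9957015306122449
top 407.48048767593605 277.1638984418692 202.3472673919854 cam at [0.46964261 0.0601712  1.11529781] fwd [ 0.09828073 -0.03636842 -0.99449396] 0.9958375850340137
0.1 [0.19333862 0.64604829 0.23749683] [-1.88445499e-04  1.44904866e-01  9.89445062e-01 -1.00644149e-03]
```

View pics/side0.png

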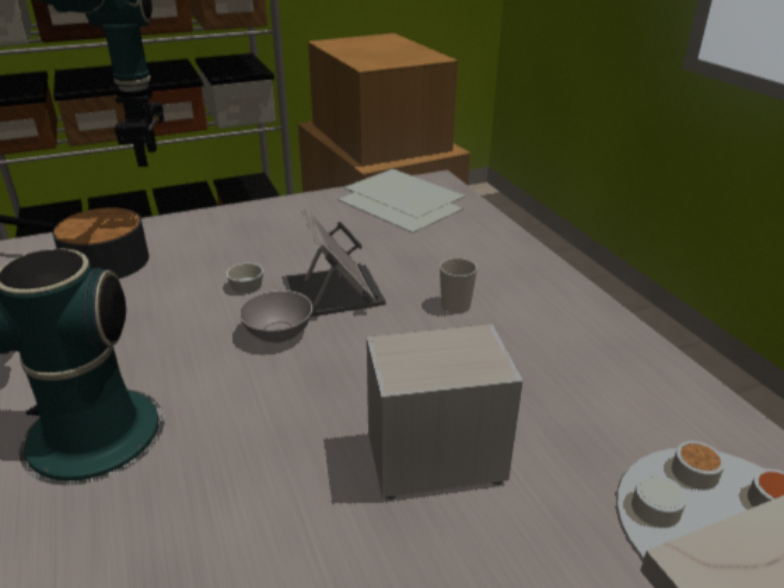

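View pics/top0.png

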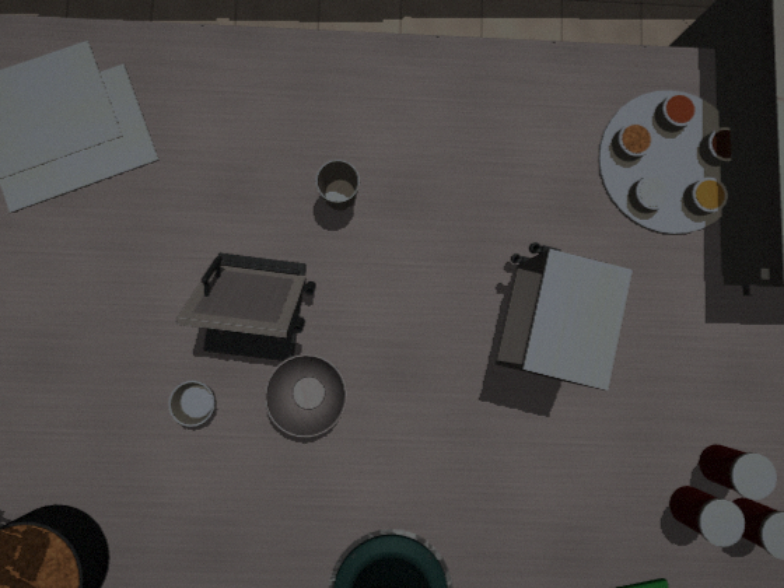

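The top view shows the cabinet roof at about (552,250)-(608,389), with the pintles at (516,258) and (535,247). The door leans with its top edge at (178,320)-(295,333) and its sockets at (310,288) and (300,325), in 784-px coordinates. The door yaw is about 180° and the cabinet yaw about -90°, so hanging at A≈90 keeps the door's yaw roughly as it is now.

```bash
cat > h.py <<'E'
import numpy as np,cv2
from scipy.spatial.transform import Rotation as Ro
def cloud(c,d):
    v,u=np.mgrid[:420,:560]
    P=np.stack([(u-c['cx'])/c['fx']*d,(v-c['cy'])/c['fy']*d,d],-1)
    return (P-c['t'])@c['R']
def ray(c,uv,z):   # pixel -> world point on plane z
    r=np.array([(uv[0]-c['cx'])/c['fx'],(uv[1]-c['cy'])/c['fy'],1.])@c['R']
    o=-np.array(c['R']).T@c['t']
    return o+r*(z-o[2])/r[2]
def proj(c,X):
    p=np.array(c['R'])@X+c['t'];return np.array([p[0]/p[2]*c['fx']+c['cx'],p[1]/p[2]*c['fy']+c['cy']])
E
python3 - <<'E'
from h import *
c=np.load('top0.npz');W=cloud(c,c['d']);Z=W[...,2]
cv2.imwrite('pics/crop1.png',np.hstack([cv2.resize(c['p'][170:265,120:235,::-1]*1,None,fx=4,fy=4,interpolation=cv2.INTER_CUBIC),cv2.resize(c['p'][165:260,350:435,::-1],None,fx=4,fy=4,interpolation=cv2.INTER_CUBIC)]))
# cabinet top
m=(abs(Z-.212)<.012);m[:, :340]=0;m[:,470:]=0;m[:160]=0;m[300:]=0
k,l,s,_=cv2.connectedComponentsWithStats(m.astype(np.uint8));i=1+s[1:,4].argmax();m=(l==i)
print('cab',s[i],np.median(Z[m]))
pts=np.array([ray(c,(u,v),.212)[:2] for v,u in np.argwhere(m)],np.float32)
print(cv2.minAreaRect(pts*1000))
# table check
print('table z',np.median(Z[300:340,280:330]))
# door
m=(Z>.03)&(Z<.25);m[:,:120]=0;m[:,235:]=0;m[:180]=0;m[245:]=0
P=W[m];best=None;rng=np.random.default_rng(0)
for _ in range(500):
    a=P[rng.choice(len(P),3)];n=np.cross(a[1]-a[0],a[2]-a[0]);n/=np.linalg.norm(n)+1e-12
    if abs(abs(n[2])-np.sin(np.radians(35)))>.1: continue
    q=abs((P-a[0])@n)<.004
    if best is None or q.sum()>best.sum(): best=q
Q=P[best];o=Q.mean(0);n=np.linalg.svd(Q-o,full_matrices=0)[2][2];n*=np.sign(n[2])
print(len(P),len(Q),'n',n,'lean',np.degrees(np.arcsin(n[2])))
zz=np.array([0,0,1])-n*n[2];zz/=np.linalg.norm(zz);yy=np.cross(zz,-n)
ab=np.stack([(Q-o)@yy,(Q-o)@zz],1).astype(np.float32)
r=cv2.minAreaRect(ab*1000);print(r,'pct',np.percentile(ab,[.5,99.5],axis=0))
print('o',o,'y',yy,'z',zz,'yaw',np.degrees(np.arctan2(-n[1],-n[0])))
for nm in('bowl',(305,393)),('cup',(338,183)),('ram',(192,403)): print(nm[0],ray(c,np.array(nm[1])/1.4,.05))
E
```

```text
cab [ 372  178   80  101 5541] 0.212496265950186
((512.2664794921875, -277.9128112792969), (143.7066192626953, 199.89463806152344), 77.8461685180664)
table z 0.0005912048512309318
3493 3014 n [ 0.81054561 -0.07911208  0.58030775] lean 35.47219109200611
((4.202629089355469, -12.263359069824219), (182.70948791503906, 202.92626953125), 89.90177154541016) pct [[-0.09493591 -0.10069624]
 [ 0.1034709   0.07791252]]
o [0.53102347 0.26763984 0.11367054] y [-0.09714188 -0.99527054  0.        ] z [-0.57756321  0.05637219  0.81439727] yaw 174.42538920810284
bowl [0.36807721 0.1677178  0.05      ]
cup [0.76362023 0.12190694 0.05      ]
ram [0.3451575  0.37109515 0.05      ]
```

View pics/crop1.png

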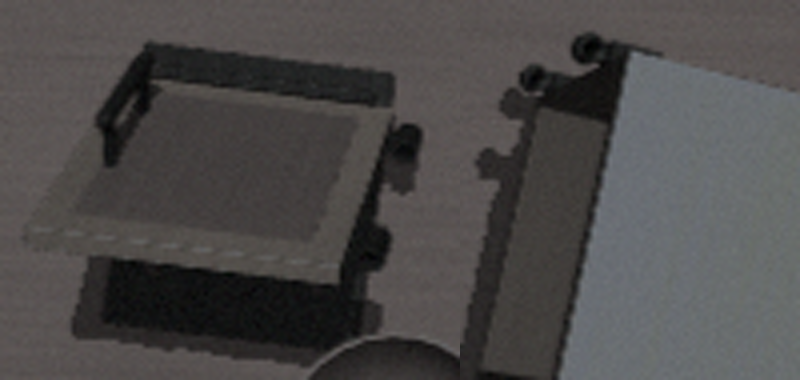

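```bash
cat >> h.py <<'E'
from bench import *
YAW=np.radians(174.4)
def quat(R): return Ro.from_matrix(R).as_quat(scalar_first=True)
def doorR(yaw,lean): return (Ro.from_euler('z',yaw)*Ro.from_euler('y',lean)).as_matrix()
def toolR(D,s): # tool z=-door z, tool y = s*door x
    y=s*D[:,0];z=-D[:,2];return np.column_stack([np.cross(y,z),y,z])
E
python3 - <<'E'
from h import *
D=doorR(YAW,np.radians(35.3)); print(D)
top=np.array([.4804,.2800,.1739])
g=top-D[:,2]*.048
for s in(1,-1):
    print(s,[ (None if q is None else np.round(q,2)) for q in (solve_ik(g-0*D[:,2],quat(toolR(D,s))),solve_ik(g+.1*D[:,2],quat(toolR(D,s))),solve_ik([.6,.0,.4],quat(toolR(doorR(YAW,0),s))),solve_ik([.64,-.12,.17],quat(toolR(doorR(YAW,0),s))))])
# pintle pixel rays
c=np.load('top0.npz')
P=lambda x,y:(120+x/4-.4 if x<460 else 350+(x-460)/4-.4, (170 if x<460 else 165)+y/4-.4)
print('high',ray(c,P(588,45),.189),'low',ray(c,P(534,78),.064))
g6=c['p'][168:196,358:396].max(-1);Z=cloud(c,c['d'])[...,2]
print(np.round(Z[168:192:2,362:392:2]*1000).astype(int))
E
```

```text
[[-8.12242492e-01 -9.75828998e-02 -5.75099741e-01]
 [ 7.96410726e-02 -9.95227400e-01  5.63890226e-02]
 [-5.77857624e-01  3.46944695e-18  8.16137590e-01]]
1 [array([ 0.7 , -0.03,  2.27, -0.81,  0.61, -1.73]), array([ 0.81, -0.22,  2.26, -0.68,  0.81, -1.83]), None, None]
-1 [array([ 0.7 , -0.03,  2.27, -0.81,  0.61,  1.41]), array([ 0.81, -0.22,  2.26, -0.68,  0.81,  1.31]), array([-0.04,  0.07,  1.54, -0.  ,  1.53,  0.06]), array([-0.22,  0.27,  1.73, -0.  ,  1.14, -0.13])]
high [ 0.63083196 -0.21474233  0.189     ] low [ 0.62939687 -0.21604463  0.064     ]
[[  3  -1   1   1   1   1   0  -4   0   0   1   5   2   0   5]
 [  0   4   4   1  -1   3  -1   3   0   0   2   4   1  -1   1]
 [  2   2   1  -2   2   0  -1   0   0  -4   1   0  -3   0   4]
 [  0   4   5  -3   4  -2   3   5   3 169 165 181   1   5   2]
 [  1   0   0   0  -2   1   0   0 162 170 178 188 166 173 176]
 [  5  -1   4   4  -1  -4   1   0 157 165 167 169 167 172 172]
 [ -2   2   1   1   3  -2  -3   1   2 162 167 161 166 184 201]
 [ -5   3  40  46  58   1  -1   1   0  -3  -2 152 166 186 192]
 [  1   0  38  52  59  43  50  47  50 118 134 152 161 165 170]
 [ -1   2  39  41  40  44  46  83 100 117 127 129 136 146 207]
 [ -2   2   2  -1   0  40  65  81  92  98 102 108 113 121 212]
 [  1   5  -1   2  26  47  48  61  65  69  75  88  91  95 213]]
```

```bash
python3 - <<'E'
from h import *
D=doorR(YAW,np.radians(35.3)); q=quat(toolR(D,-1))
top=np.array([.4804,.2800,.1739]); g=top-D[:,2]*.048
move_to([.33,.42,.40],q)
move_to(g+.11*D[:,2],q)
p,_=read_camera("top");cv2.imwrite('pics/a.png',cv2.resize(p[130:290,90:290,::-1],None,fx=2.5,fy=2.5))
p2,_=read_camera("side");cv2.imwrite('pics/a.png',np.hstack([cv2.resize(p[120:280,90:250,::-1],(400,400)),cv2.resize(p2[100:260,150:310,::-1],(400,400))]))
print(current_t(),current_force())
r=movel(g,feed=.06,stop_force=12);print(r,current_eef_pos()-g,current_force())
E
```

```text
2.5083 [-0.75333666 -0.31645208  0.53676141]
False [5.57573347e-05 2.04869266e-04 3.68709942e-04] [-0.81140131 -0.31599854  1.24209625]
```

View pics/a.png

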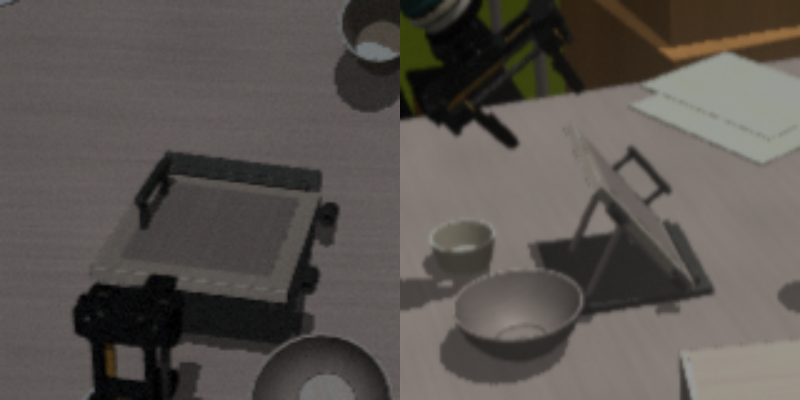

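Side view: the open fingers, at (510,140) and (575,85), straddle the top edge of the panel. The descent met no contact, so I grip, lift and bring the door upright.

```bash
python3 - <<'E'
from h import *
D=doorR(YAW,np.radians(35.3)); q=quat(toolR(D,-1))
close(50);print('gap',current_finger_gap()*88,current_force())
g=np.array(current_eef_pos())
movel(g+[0,0,.04],feed=.05);print(current_force())
movel(g+[0,0,.16],feed=.12)
D0=doorR(YAW,0)
movel(g+[0.02,-.05,.25],rot=quat(toolR(D0,-1)),feed=.08);pause(.3)
print(current_finger_gap()*88,current_force(),current_ft_torque(),current_t(),current_eef_pos())
ps=[]
for n in("top","side"):
    p,d=read_camera(n);np.savez(f"{n}1.npz",p=p,d=d,**get_calibration(n));ps.append(p)
cv2.imwrite('pics/b.png',np.hstack([cv2.resize(ps[0][110:310,90:290,::-1],(400,400)),cv2.resize(ps[1][20:220,150:350,::-1],(400,400))]))
E
```

```text
gap 13.462267828505244 [ 2.07351595 -0.09153815 -1.53477981]
[ 7.53566790e-01  1.31971603e-03 -5.35801481e+00]
13.48620636437992 [ 0.18154343  0.20884549 -5.12511704] [-0.07078222  0.05846858 -0.02418621] 9.4667 [0.52793977 0.22743424 0.3848583 ]
```

View pics/b.png

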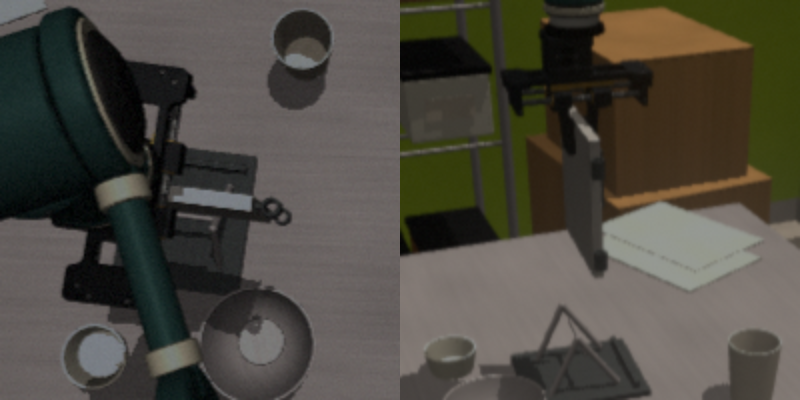

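Both views show the door held upright, with the sockets at crop (265,208) and (282,210). The lower socket has to slide in between the two brackets, so I approach from the side with the door about 40 mm above its hung height.

```bash
python3 - <<'E'
from h import *
q=quat(toolR(doorR(YAW,0),-1))
t=np.array([.6431,-.1175,.164])
movel(t+[0,.06,.20],rot=q,feed=.15)
movel(t+[0,.06,.038],feed=.12);pause(.5)
print(current_eef_pos()-t,current_force(),current_t())
ps=[]
for n in("top","side"):
    p,d=read_camera(n);np.savez(f"{n}2.npz",p=p,d=d,**get_calibration(n));ps.append(p)
cv2.imwrite('pics/c.png',np.hstack([cv2.resize(ps[0][160:220,330:410,::-1],(640,480),interpolation=cv2.INTER_CUBIC)]))
E
```

```text
[-3.85752481e-05  6.00168382e-02  3.79855730e-02] [-0.45196322  0.48595511 -5.32071021] 13.7667
```

View pics/c.png

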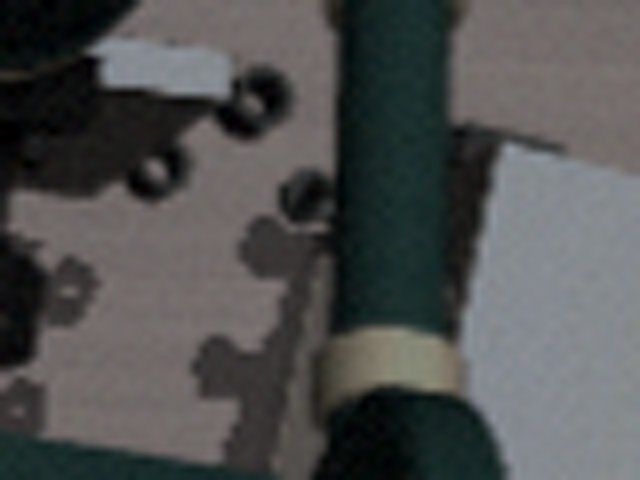

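```bash
python3 - <<'E'
from h import *
c=np.load('top2.npz');c0=np.load('top0.npz')
Z=lambda X,Y:(330+(X+.5)/8-.5,160+(Y+.5)/8-.5)
# bright see-through holes: weighted centroid in windows
g=c['p'].astype(float).max(-1)
def hole(u,v,r=2):
    u0,v0=int(round(u)),int(round(v));w=g[v0-r:v0+r+1,u0-r:u0+r+1];w=np.clip(w-np.percentile(w,55),0,None)
    vv,uu=np.mgrid[v0-r:v0+r+1,u0-r:u0+r+1];return (uu*w).sum()/w.sum(),(vv*w).sum()/w.sum()
hu,hl=hole(*Z(258,103)),hole(*Z(160,172))
print('holes px',hu,Z(258,103),hl,Z(160,172))
su,sl=ray(c,hu,.2175),ray(c,hl,.0925)
print('socket up',su,'low',sl)
# discs: hough-free centroid of dark disc on bright side, in img0
for nm,uv,z in(('low',Z(307,195),.042),('low0',(368.1,184.1),.042),('high0',(381.6,175.8),.167)): print(nm,ray(c0,uv,z))
x=np.array([512.3-0,-277.9])/1000
y=np.radians(-102.15);Rz=np.array([[np.cos(y),-np.sin(y)],[np.sin(y),np.cos(y)]])
print('cab-based',x+Rz@[-.081,.106])
print('nominal socket from tcp',np.array([.6431,-.0575])+.104*np.array([-.0976,-.9952]))
cv2.imwrite('pics/d.png',np.hstack([cv2.resize(k['p'][165:195,355:395,::-1],(400,300),interpolation=cv2.INTER_CUBIC) if i else cv2.resize(k['p'][165:195,340:380,::-1],(400,300),interpolation=cv2.INTER_CUBIC) for i,k in enumerate((c,c0))]))
E
```

```text
holes px (np.float64(361.0182684670372), np.float64(172.4797458300238)) (361.8125, 172.4375) (np.float64(349.35730858468673), np.float64(181.04698375870066)) (349.5625, 181.0625)
socket up [ 0.63191937 -0.15946732  0.2175    ] low [ 0.63130222 -0.16018244  0.0925    ]
low [ 0.63316536 -0.22138191  0.042     ]
low0 [ 0.63273997 -0.22182487  0.042     ]
high0 [ 0.63478064 -0.22127128  0.167     ]
cab-based [ 0.63297381 -0.22102441]
nominal socket from tcp [ 0.6329496 -0.1610008]
```

View pics/d.png

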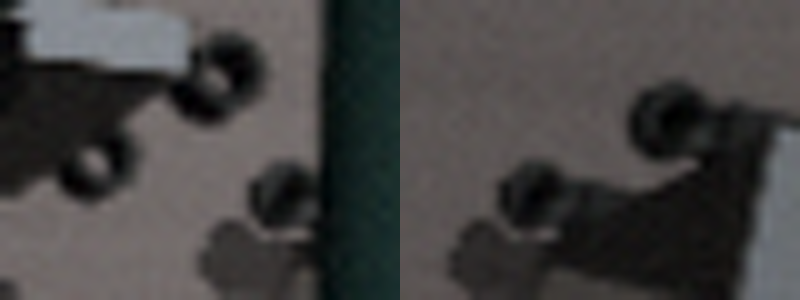

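Measured from the same camera, the sockets are at about (0.632, -0.160) and agree within 1 mm of each other. The pintles are at about (0.633, -0.221), matching the position derived from the cabinet. I move in and lower under force guard.

```bash
python3 - <<'E'
from h import *
t=np.array([.6439,-.1185,.164])
print(movel(t+[0,0,.038],feed=.05,stop_force=8));pause(.3)
f0=current_force();print(f0,current_ft_torque())
for h in(.022,.012,.004,-.003):
    r=movel(t+[0,0,h],feed=.02,stop_force=6)
    print(h,r,current_eef_pos()-t,current_force()-f0,current_ft_torque())
    if r: break
p,_=read_camera("top");print(current_t())
cv2.imwrite('pics/e.png',cv2.resize(p[155:215,330:410,::-1],(640,480),interpolation=cv2.INTER_CUBIC))
E
```

```text
False
[-0.56263086 -0.29955087 -5.11422762] [-0.05340898  0.02941949  0.02453699]
0.022 False [ 1.27015469e-04 -2.27935201e-05  2.21806255e-02] [ 0.54622487 -0.12725712 -0.24986234] [-0.07254076  0.04098466 -0.03271278]
0.012 False [-3.99385513e-05  3.00863810e-05  1.18418750e-02] [0.17184114 0.35811002 0.22462907] [-0.07668386  0.12757645 -0.00524665]
0.004 False [-7.37470503e-05  5.86387357e-05  3.85392657e-03] [0.12121891 1.12816333 0.86312185] [-0.13558349  0.02898161 -0.02327532]
-0.003 True [0.00011276 0.00013274 0.00319827] [ 0.20475725  1.495684   10.44756608] [-0.52713232  0.10808758 -0.0668357 ]
17.95
```

View pics/e.png

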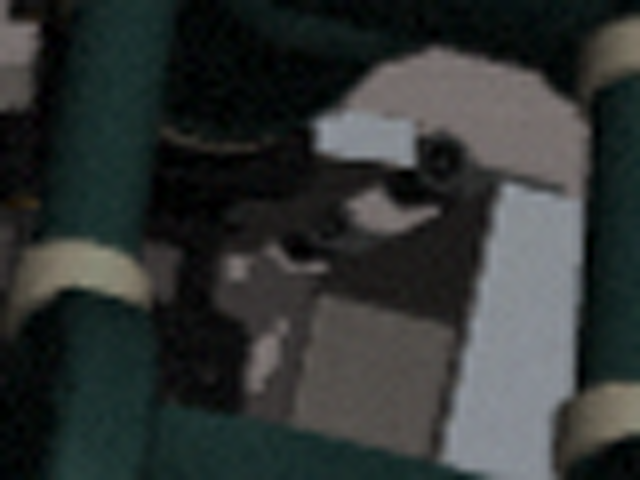

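```bash
python3 - <<'E'
from h import *
def chk(s):
    D=[];
    for _ in range(4):
        p,d=read_camera("top");D.append(d)
    d=np.median(D,0);c=get_calibration("top");W=cloud(c,d)
    print(s,'door top z',np.round(W[171:174,371:381,2].mean(),4),'cab',np.round(W[186:206,393:400,2].mean(),4));return p,d
chk('before')
open_gripper();pause(.3)
print(current_force(),current_finger_gap())
e=np.array(current_eef_pos())
r=movel(e+[0,0,.16],feed=.1,stop_force=8);print(r,current_force(),current_t())
p,d=chk('after')
np.savez('top3.npz',p=p,d=d,**get_calibration("top"))
p2,_=read_camera("side")
cv2.imwrite('pics/f.png',np.hstack([cv2.resize(p[130:230,300:420,::-1],(480,400),interpolation=cv2.INTER_CUBIC),cv2.resize(p2[180:260,230:290,::-1],(300,400))]))
E
```

```text
before door top z 0.2124 cab 0.2127
[-0.76875693 -0.21161407  0.37369773] 0.9994997182331972
False [1.06482999 0.30692127 0.22330835] 21.3667
after door top z 0.4125 cab 0.2125
```

View pics/f.png

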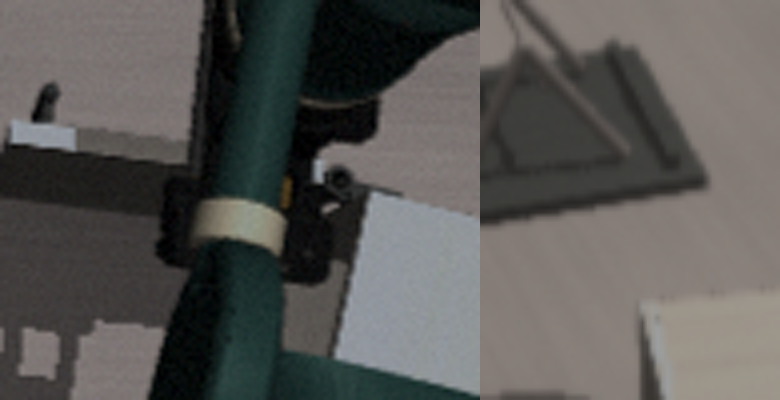

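The release was clean: the door top reads 0.2124 against a nominal 0.212, so it is seated, and it stands open at about 83° (handle at (45,105), socket at (338,180)). Next I swing it shut from the outer side with closed fingers, staying above the handle.

```bash
cat >> h.py <<'E'
P=np.array([.633,-.2212]);CAB=np.radians(-102.15)
def F(Adeg,off,r=.15,z=.168):
    y=CAB-np.radians(Adeg);R=doorR(y,0)
    return np.r_[P+(R@[-off,-r,0])[:2],z],quat(toolR(R,-1))
E
python3 - <<'E'
from h import *
close(10)
q=np.array(current_joint_pos())
for A in(83,60,40,20,10,0):
    s=solve_ik(*F(A,.0245)); print(A,None if s is None else np.round(s,2))
a,qa=F(83,.06); 
movel([a[0],a[1],.33],rot=qa,feed=.15)
print(movel(a,feed=.1,stop_force=8))
f0=current_force()
for A in list(range(83,12,-10))+[8,4,2]:
    p,qq=F(A,.026); r=movel(p,rot=qq,feed=.045 if A>20 else .02,stop_force=6)
    print(A,r,np.round(current_force()-f0,2),round(current_t(),1))
    if r: break
p,d=read_camera("top");p2,_=read_camera("side")
cv2.imwrite('pics/g.png',np.hstack([cv2.resize(p[150:250,310:430,::-1],(480,400),interpolation=cv2.INTER_CUBIC),cv2.resize(p2[210:350,240:345,::-1],(300,400))]))
E
```

```text
83 [-0.15  0.31  1.68 -0.    1.15 -0.06]
60 [-0.16  0.2   1.81 -0.    1.13 -0.47]
40 [-0.2   0.12  1.91 -0.    1.11 -0.86]
20 [-0.28  0.05  1.98 -0.    1.11 -1.28]
10 [-0.32  0.03  2.   -0.    1.11 -1.51]
0 [-0.37  0.02  2.01 -0.    1.11 -1.73]
False
83 False [ 0.33 -0.58  1.87] 26.2
73 False [-0.07  0.    1.06] 27.0
63 False [ 0.63 -0.64  0.82] 27.7
53 False [ 0.75 -0.99  1.17] 28.5
43 False [ 1.22 -0.57  1.2 ] 29.2
33 False [ 1.06 -0.56  0.32] 30.0
23 False [0.84 0.13 0.94] 30.7
13 False [0.83 0.21 0.89] 32.2
8 False [1.67 0.37 0.95] 33.0
4 False [ 0.62 -0.34  0.52] 33.7
2 False [ 0.58 -0.05  1.18] 34.1
```

View pics/g.png

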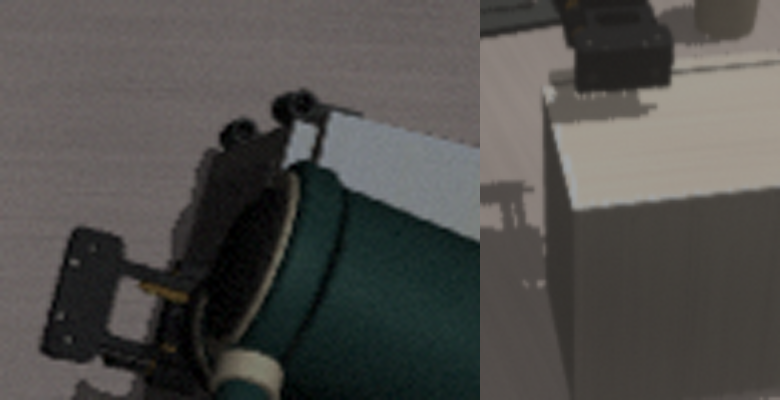

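The door has followed the fingers and is nearly parallel to the front, with its top strip at (300,145). I finish with a light push, then back off and measure.

```bash
python3 - <<'E'
from h import *
f0=current_force()
_,q0=F(0,.02)
for off in(.026,.024,.022,.020):
    p,_=F(0,off); r=movel(p,rot=q0,feed=.012,stop_force=4)
    print(off,r,np.round(current_force()-f0,2))
    if r: break
p,_=F(0,.12);movel(p,feed=.08);movel(p+[0,0,.15],feed=.15);move_to([.35,.25,.42],q0)
D=[read_camera("top") for _ in range(4)];c=get_calibration("top");d=np.median([x[1] for x in D],0)
pic=D[0][0];W=cloud(c,d);m=abs(W[...,2]-.212)<.012
R=doorR(CAB,0);ce=np.array([.5123,-.2779,0]);L=(W-ce)@R
e=m&(abs(L[...,0]+.085)<.05)&(abs(L[...,1])<.12)
for y in(-.08,-.05,0,.05,.08):
    k=e&(abs(L[...,1]-y)<.008)&(L[...,0]<-.073);x=L[...,0][k];print(y,len(x),np.round(x.min(),4),np.round(np.median(x),4),np.round(W[...,2][k].mean(),4))
print(current_t(),[np.round(ray(c,np.array(u)/1.4,.05),3) for u in((305,393),(338,183),(192,403))])
cv2.imwrite('pics/i.png',np.hstack([cv2.resize(pic[150:290,330:470,::-1],(400,400),interpolation=cv2.INTER_CUBIC),cv2.resize(pic[110:320,100:310,::-1],(400,400))]))
E
```

```text
0.026 False [-0.46 -0.34 -0.35]
0.024 False [-0.54  0.3   0.15]
0.022 False [-0.75 -0.01  1.13]
0.02 True [-0.18 -0.27 -0.58]
-0.08 42 -0.0841 -0.0794 0.2072
-0.05 43 -0.0844 -0.0797 0.2077
0 43 -0.0849 -0.08 0.209
0.05 47 -0.0849 -0.0803 0.2098
0.08 43 -0.0849 -0.0801 0.2108
39.8167 [array([0.368, 0.168, 0.05 ]), array([0.764, 0.122, 0.05 ]), array([0.345, 0.371, 0.05 ])]
```

View pics/i.png

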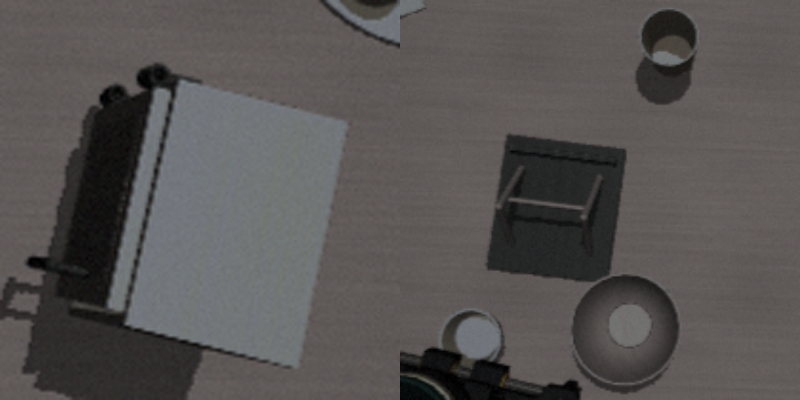

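The door is shut and parallel to the front: its top edge reads x ≈ -80 mm all along, against a nominal -81. The bowl, cup and ramekin are in place and the arm is clear, so I hand in.

```bash
python3 -c "
from bench import *
print(current_force(),current_t());finish_job()"
```

```text
[-0.70883343  0.54871852 -1.08768154] 39.8167
the job is handed in; nothing more can be done
```

The door is hung on both pintles and swung shut, and I handed the job in at 39.8 s of the 72 s allowed. The hand-in reported no verdict.

**What I did:** I gripped the door by its top edge, lifted it out of the stand and brought it upright. I slid it in from the side at about 83° open and lowered it onto both pintles, stopping at about 10 N when it seated. I then released it and pushed it shut slowly with closed fingers, stopping on light contact.

**Last checks:**
- **Seating:** before release, the door's top edge was at 212.4 mm, against 212 mm when fully seated. I repeated that reading after release, but it was useless because the arm blocked the camera (0.41 m).
- **Height after shutting:** the averages along the top edge came out lower, at 207–211 mm. I put this down to edge pixels mixing in the panel below, but did not confirm it.
- **Shut position:** the top edge is parallel to the cabinet front at x of about -80 mm along its length, against -81 mm nominal.
- **Bowl, cup and ramekin:** they look unmoved in the final picture. I judged this by eye and did not measure their final positions.
- **Forces:** the guarded moves never passed their small stop limits apart from the 10 N at seating.

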